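Set up the tilted specimen stage on the microscopy bench

ROBOT

A 7-joint arm with a two-finger parallel gripper is mounted at the origin on the work surface. World frame = base frame: x ahead of the robot, y to its left, z up, the work surface at z = 0. Lengths are in m, angles in rad, forces in N, time in s.
With the tool pointing down it reaches from about 0.35 to 0.9 m from the base axis. Payload 8.1 kg.
Tool frame: the origin (TCP) lies on the centre line of the jaws, within the pads' length; the fingertips stand finger_overhang ahead of it and the grasp point (between the pads) lies 8 mm behind it (finger_overhang is the distance from the TCP to the fingertips, in m); z points along the fingers, y is the line along which they close (so a half turn about z gives the same grasp; the last joint's range is limited). The gripper opens to 85 mm and grips with 20 to 120 N. Pads are 22 mm wide; open, the fingers measure 114 mm over their backs; the gripper's body (76 mm by 85 mm) begins 54 mm behind the grasp point. The pads swing forward as they close: fully open they stand 13 mm farther back than shut.
Start: joints at [1.098, 0.434, 0.025, 1.573, -0.012, 1.134, -0.075], TCP at [0.226, -0.583, 0.242] pointing down, gripper open.
Joint ranges: [-2.62, 2.62], [-0.44, 2.09], [-1.27, 1.32], [0.08, 2.57], [-1.32, 4.46], [0.12, 2], [-2.74, 2.74]. Speed limits (rad/s): [2.22, 2.22, 3.01, 3.01, 3.14, 3.14, 3.14].

INTERFACE

Orientations are given as a rotation vector (axis times angle).
In Python, from cell import * gives the robot as it stands. The module is installed in compiled form; this text tells all that it offers.
- The arm moves only by the tool step_arm, never from a script. Its argument "moves" is a list of rows, each a list of 6 numbers: the shift along the tool's x, y, z in m, then the turn, a rotation vector about the tool's x, y, z in degrees. A call has 1 to 8 rows; each row is the pose to reach, as a shift and turn from the pose commanded when the call began, along the tool's axes at that moment; what a row does not reach only later rows make up. A row lasts 1/10 s, in which the tool goes at most 50 mm and 8.59 degrees, less where a joint would pass 70% of its speed; a pose out of reach is approached as far as the arm can. A call with a gripper value outside its range is refused whole. "gripper" is the opening, from -1 (shut) to 1 (fully open), so that 0 is half open, set as the call begins (left out, the last holds). The fingers move at their own pace and stop on an object; the grip force is fixed at half the most. Time passes only in rows, so rows that repeat a pose let the fingers close. It gives the time, the measured TCP pose, the force, the opening and the grip force at its end, in the units of the state.
- get_state(): the state, without advancing time (a new reading comes with each control period).
- grab_frame(name): name is "scene" or "top" or "wrist"; returns the picture (420x560x3 uint8, red, green, blue); there is no depth.
- camera_params(name): a dict with "camera_matrix" (3x3 intrinsics, pixels), "camera_from_world" (4x4, takes a point from world to camera coordinates). Camera axes: x right, y up, looking along -z (the intrinsics and any distortion apply to the point x, -y, -z); pixel columns grow to the right and rows downward; lengths in m; the calibration is good to about 2 mm. A picture is of the moment at which its call begins: read the wrist's pose just before it. camera_params takes no time and is no camera call; for the wrist camera it gives the pose at the moment of the call.
- hand_in(): hands the job in; it is judged then, once.
The state is a dict: "time": time; "q": joint angles; "qvel": joint speeds; "joint_torque": joint torques, N m; "tool_pos": TCP position; "orientation": TCP orientation; "contact_force": force on the tool from outside, world axes, zero at the start; "torque": the same for the moment, N m; "width": finger opening in m; "gripper_force": force on a finger pad.
Only numpy, scipy, OpenCV 4.12 (cv2) and the standard library are available. Lean on these libraries where they do the work, as an engineer would, in place of code of your own. Each camera call takes 0.05 s, during which the arm holds its last target. There are 200 camera calls.

TASK

The stage column has been left leaning on the fork of its stand. Without lifting it out of the socket, tip it upright so that its tapered foot drops fully home, let go of it, then lay the square specimen block on the column's tilted plate and let it slide down flat into the corner of the two ledges, never dropping it from a height. The column must stay seated and upright, and nothing else on the bench may be disturbed.

Things in the scene. Friction and masses are not known exactly. Their poses are not given: they have to be found in the camera images.
- stand: Metal stand fixed to the bench: foot 90 x 130 x 10 mm, and a round steel boss 68 mm across, top 54 mm above the bench, with a polished conical socket (half angle 12 degrees, 33 mm wide at the mouth, 16 mm at its floor, 14 mm above the bench). Origin: on the bench, on the socket's axis; z up. Its fork, on which the column leans at the start, is on its -y side.
- socket_mouth (a point): Centre of the socket's mouth, 54 mm above the bench. At the start the column's small end stands about 14 mm deep in the mouth.
- fork_rest (a point): Middle of the fork's crossbar, 47 mm from the socket's axis towards the stand's -y, 100 mm above the bench: a flat post 14 mm wide with two round prongs 34 mm apart, their tops 126 mm above the bench.
- column: Loose steel column, 0.4 to 0.6 kg with its plate. Origin: centre of its small end; z up its axis. Foot: cone 17 mm wide at the origin, 36 mm wide 44 mm above it (12 degrees, as the socket); then a neck 22 mm wide. It starts leaning 31 degrees, steadily, towards the stand's -y. Home: upright on the socket's axis, origin about 17 mm above the bench.
- foot_top (a point): On the column's axis, 44 mm above its origin: the wide end of the tapered foot, about 7 mm above the socket's mouth when home. The polished taper does not jam: once pushed close to upright, the column sinks 23 mm home by its own weight. It may turn some degrees about its axis meanwhile.
- plate: Plate 66 x 66 x 6 mm fixed on the column, 135 mm above its origin, tilted 24 degrees. Origin: centre of the top face, on the column's axis; z its normal, x and y along its edges. Lowest at its (+x, +y) corner: ledges 5 mm thick, 8 mm high along the +x and +y edges, inner faces 33 mm from the origin; other edges open. Polished (friction 0.1): a block laid on it slides by itself into that corner.
- push_edge (a point): Middle of the plate's open -y edge, the outermost edge of the leaning column, a good place to push (1 to 5 N, towards the socket's axis): 29 mm out from the column's axis towards its -y and about 142 mm above its origin. At the start about 95 mm out from the socket's axis and 145 mm above the bench.
- specimen: Square aluminium specimen block, 36 x 36 x 22 mm, 60 to 120 g, lying flat on the bench to the left (+y) of the stand. Origin: centre of the underside; x and y square to its sides, z up. Home in the corner, its origin is at (15, 15, 0) mm in the plate's frame; any side may face a ledge.
- puck: Bystander: round steel puck, 34 mm wide, 16 mm high, near the specimen block. Origin: centre of the underside.
- vial: Bystander: glass vial with a cap, 28 mm wide, 55 mm high. Origin: centre of the underside.
- reagent: Bystander: amber bottle, 56 mm wide, 110 mm high. Origin: centre of the underside.
- beaker: Bystander: glass beaker, 66 mm wide, 85 mm high. Origin: centre of the underside.
- dish: Bystander: clear shallow dish, 90 mm wide, 14 mm high. Origin: centre of the underside.
- tweezers: Bystander: steel tweezers, 120 mm long, flat on the bench. Origin: near its middle.
- driver: Bystander: screwdriver, 160 mm long, black handle, flat on the bench. Origin: under its middle, its axis along x.
There are look-alikes about, which are no part of the job. Leave any blue look-alike of the specimen alone.

How it is judged:
On the way, in this order (a step that is already met when the one before it is completed fails the run):
1. the column stands upright, fully home in the socket, let go (angle between column's own z axis and vertical below 0.07 rad and z of column in the frame of stand between 0.012 and 0.0205 m and horizontal distance between column and stand below 0.003 m and contact force between column and the fingers below 0.1 N), for 0.3 s.
2. the specimen block lies flat in the corner of the two ledges, let go (x of specimen in the frame of plate between 0.0125 and 0.0185 m and y of specimen in the frame of plate between 0.0125 and 0.0185 m and z of specimen in the frame of plate between -0.003 and 0.003 m and angle between the z axis of specimen and the z axis of plate, either way round below 0.06 rad and contact force between specimen and the fingers below 0.1 N), for 0.2 s.
At the end, for the whole second after the job is handed in: The column is upright within 4 degrees, its taper fully home (small end within 3 mm of the socket's axis and not more than 3.5 mm above its home height); the specimen block lies flat on the tilted plate against both ledges (within 3 mm); both are at rest (angle between column's own z axis and vertical below 0.07 rad and z of column in the frame of stand between 0.012 and 0.0205 m and horizontal distance between column and stand below 0.003 m and x of specimen in the frame of plate between 0.0125 and 0.0185 m and y of specimen in the frame of plate between 0.0125 and 0.0185 m and z of specimen in the frame of plate between -0.003 and 0.003 m and angle between the z axis of specimen and the z axis of plate, either way round below 0.06 rad and linear speed of each of specimen, column below 0.02 m/s); the robot touches nothing.
It fails at once if the column's foot is lifted or knocked out of its socket (z of column in the frame of stand above 0.06 m or horizontal distance between column and stand above 0.03 m).
It fails at once if the specimen block is let fall (it moves faster than 1 m/s untouched by the fingers: a drop of about 5 cm) (linear speed of specimen above 1 m/s and contact force between specimen and the fingers below 0.01 N).
It fails at once if a bystander is moved by more than 30 mm (distance of any of puck, vial, reagent, beaker, dish, tweezers, driver from where it was at the start of the episode above 0.03 m).
It also fails if it takes over 58 s, if anything falls off the work surface, if the arm or the gripper's body presses on something with over 40 N, if the wrist force passes 120 N, or if a joint passes its speed limit or range.

## Working session

There is one attempt and no reset: what is moved stays moved. The work goes in short steps, Python scripts to look and compute and a tool call to move; the robot and the scene stay as the last step left them, time stands still between calls to the robot, and variables do not carry over. Pictures are saved under pics/ and viewed, at most 10 in all, crops included, and the job is handed in when it is done.

Besides the shell and the picture viewer there is one more tool, called by a JSON object that holds its "fn" and its "kwargs", one argument or row to a line. step_arm: Moves the arm, as the interface text tells. Its arguments: {"type":"object","properties":{"moves":{"type":"array"},"gripper":{"type":"number"}},"required":["moves"]}

```bash
mkdir -p pics; cat > h.py <<'E'
from cell import *
import numpy as np, cv2
from scipy.spatial.transform import Rotation as R
def save(name,fn,scale=1,crop=None):
    im=grab_frame(name); cv2.imwrite('raw_'+fn+'.png',im[:,:,::-1])
    show(im,fn,scale,crop); return im
def show(im,fn,scale=1,crop=None):
    if crop: x0,y0,x1,y1=crop; im=im[y0:y1,x0:x1]
    cv2.imwrite('pics/'+fn+'.png',cv2.resize(im[:,:,::-1],None,fx=scale,fy=scale,interpolation=cv2.INTER_CUBIC))
def ray(p,px):
    K=np.array(p['camera_matrix']);T=np.array(p['camera_from_world'])
    d=np.linalg.inv(K)@[px[0],px[1],1]; d=np.array([d[0],-d[1],-d[2]])
    Rm=T[:3,:3]; return -Rm.T@T[:3,3], Rm.T@d
def onz(p,px,z):
    o,d=ray(p,px); return o+d*(z-o[2])/d[2]
def tri(p1,a,p2,b):
    o1,d1=ray(p1,a);o2,d2=ray(p2,b)
    s=np.linalg.lstsq(np.c_[d1,-d2],o2-o1,rcond=None)[0]
    A,B=o1+d1*s[0],o2+d2*s[1]; return (A+B)/2,np.linalg.norm(A-B)
def proj(p,X):
    K=np.array(p['camera_matrix']);T=np.array(p['camera_from_world'])
    c=T[:3,:3]@X+T[:3,3]; u=K@[c[0],-c[1],-c[2]]; return u[:2]/u[2]
E
python3 - <<'E'
from h import *
np.set_printoptions(precision=4,suppress=True)
a=save('scene','scene0',1.4); b=save('top','top0',1.4)
for n in('scene','top','wrist'):
    p=camera_params(n); print(n,p['camera_matrix'],p['camera_from_world'],[k for k in p])
s=get_state(); print(s)
E
```

```text
scene [[520.9145   0.     278.5461]
 [  0.     520.9145 206.9058]
 [  0.       0.       1.    ]] [[ 0.1287  0.9917  0.0083 -0.1144]
 [-0.7588  0.093   0.6446  0.3616]
 [ 0.6385 -0.0893  0.7644 -1.8039]
 [ 0.      0.      0.      1.    ]] ['camera_matrix', 'camera_from_world']
top [[473.9022   0.     281.6164]
 [  0.     473.9022 213.4547]
 [  0.       0.       1.    ]] [[ 0.028  -0.9996 -0.0045  0.0212]
 [ 0.9968  0.0276  0.0751 -0.6161]
 [-0.0749 -0.0066  0.9972 -1.3269]
 [ 0.      0.      0.      1.    ]] ['camera_matrix', 'camera_from_world']
wrist [[367.6351   0.     278.0607]
 [  0.     367.6351 205.1936]
 [  0.       0.       1.    ]] [[ 0.3618 -0.9323 -0.002  -0.6233]
 [ 0.8823  0.3431 -0.3223  0.0425]
 [ 0.3012  0.1148  0.9466 -0.3813]
 [ 0.      0.      0.      1.    ]] ['camera_matrix', 'camera_from_world']
{'time': 0.1, 'q': array([ 1.0984,  0.4352,  0.0249,  1.574 , -0.0116,  1.134 , -0.0751]), 'qvel': array([ 0.0013, -0.0004,  0.0004, -0.0038, -0.0005, -0.0006,  0.0004]), 'joint_torque': array([  0.0039, -67.1759,   1.0286, -31.6903,   0.0157,   0.0072,
         0.    ]), 'tool_pos': array([ 0.2257, -0.5824,  0.2416]), 'orientation': array([-3.0867, -0.5773,  0.0006]), 'contact_force': array([-0.2396, -0.1425,  0.0139]), 'torque': array([ 0.0058, -0.0257,  0.0128]), 'gripper_force': 0.0, 'width': 0.0856536153323988}
```

View pics/scene0.png

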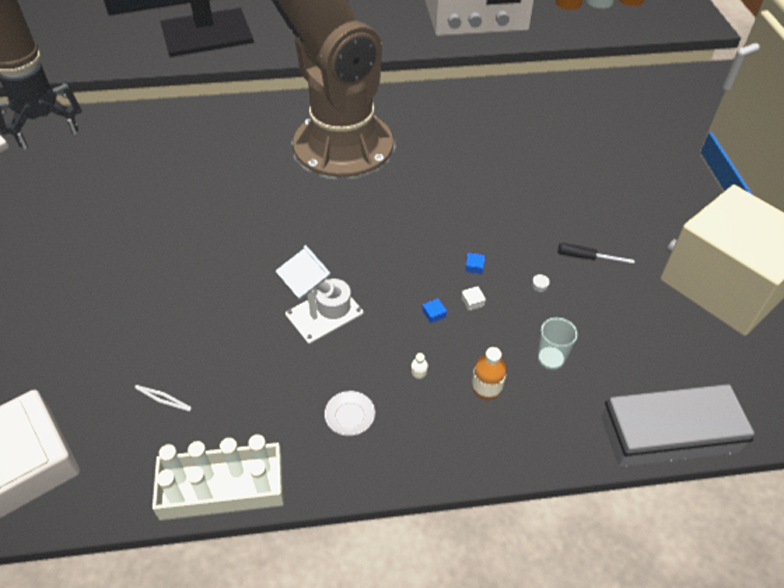

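View pics/top0.png

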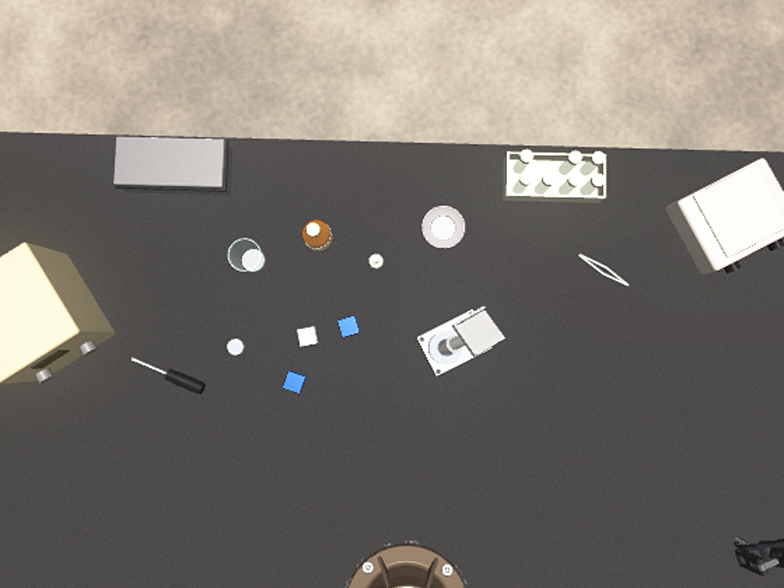

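The scene view shows the stand with its leaning column at about (325,300), the silver square at (474,298), blue squares at (475,262) and (434,310), and the round puck at (541,283). In the top view these are the stand at (460,340), silver square (307,336), blue squares (348,326) and (294,382), and puck (235,347). Only the silver square at top (307,336) fits the specimen: two are blue look-alikes and the white disc is the puck. I'll confirm it in a crop.

```bash
python3 - <<'E'
from h import *
np.set_printoptions(precision=4,suppress=True)
a=cv2.imread('raw_top0.png')[:,:,::-1]; s=cv2.imread('raw_scene0.png')[:,:,::-1]
A=cv2.resize(a[205:290,150:370],None,fx=3.6,fy=3.6,interpolation=cv2.INTER_CUBIC)
B=cv2.resize(s[165:250,190:410],None,fx=3.6,fy=3.6,interpolation=cv2.INTER_CUBIC)[:290]
cv2.imwrite('pics/crop1.png',np.vstack([A[:300],B])[:,:,::-1])
p=camera_params('top')
hsv=cv2.cvtColor(a.copy(),cv2.COLOR_RGB2HSV)
m=((hsv[:,:,2]>130)).astype(np.uint8)
for c in cv2.findContours(m,0,2)[0]:
    if 60<cv2.contourArea(c)<3000:
        r=cv2.minAreaRect(c)
        if 140<r[0][0]<380 and 200<r[0][1]<290:
            b=cv2.boxPoints(r); print(r,a[int(r[0][1]),int(r[0][0])],onz(p,r[0],.022)[:2])
            w=np.array([onz(p,q,.022)[:2] for q in b]); e=w[1]-w[0]; print('  ',np.linalg.norm(e),np.linalg.norm(w[2]-w[1]),np.degrees(np.arctan2(e[1],e[0])), w.mean(0))
E
```

```text
((209.80001831054688, 272.60003662109375), (13.281566619873047, 12.649109840393066), 18.434947967529297) [ 94 167 252] [0.4421 0.2366]
   0.035446160499454704 0.037703823594695964 -16.30966333985393 [0.4421 0.2366]
((167.5, 247.5), (11.0, 11.0), 90.0) [241 244 248] [0.5095 0.3595]
   0.03129267059437614 0.031154064488155702 -88.40014556168975 [0.5095 0.3595]
((219.05770874023438, 239.7884521484375), (12.551432609558105, 13.139781951904297), 78.69007110595703) [252 253 254] [0.5354 0.2139]
   0.037318446797625596 0.035691631569025925 -77.0830475209397 [0.5354 0.2139]
((248.75001525878906, 232.75001525878906), (12.649109840393066, 12.965337753295898), 71.56504821777344) [110 182 254] [0.5577 0.1302]
   0.036854849867928745 0.036030788163229625 -69.9340959274013 [0.5578 0.1302]
((329.2000427246094, 241.90005493164062), (31.304948806762695, 55.90169906616211), 63.43495178222656) [109 108 105] [ 0.5381 -0.0989]
   0.15934018103344716 0.08858834448037299 -61.893165412792435 [ 0.5383 -0.099 ]
```

View pics/crop1.png

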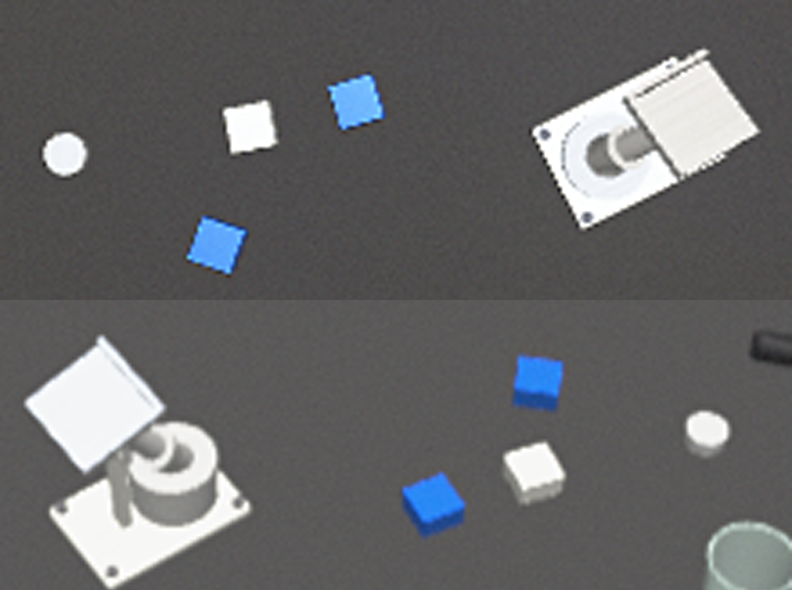

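The crop confirms the specimen: a silver-white square with a 36 mm side, at crop (250,126), which is (0.535, 0.214) in the world. The stand's boss is at crop (612,155). The plate's outer (-y) edge runs from (705,60) to (758,130).

```bash
python3 - <<'E'
from h import *
np.set_printoptions(precision=4,suppress=True)
t=camera_params('top');s=camera_params('scene')
T=lambda x,y:(x/3.6+150-.4,y/3.6+205-.4); S=lambda x,y:(x/3.6+190-.4,(y-300)/3.6+165-.4)
print('boss',onz(t,T(610,155),.054))
c=[onz(t,T(*q),.01) for q in((533,132),(585,228))]; d=c[1]-c[0]; print(c,np.linalg.norm(d),np.degrees(np.arctan2(d[1],d[0])))
u=d[:2]/np.linalg.norm(d); print('stand origin from foot corners? short-edge mid',(c[0]+c[1])[:2]/2)
P={}
for n,a,b in(('+x-y',(705,60),(87,470)),('-x-y',(758,130),(25,403)),('-x+y',(680,180),(100,338)),('+x+y',(626,97),(163,408))):
    P[n]=tri(t,T(*a),s,S(*b)); print(n,*P[n])
print('push',(P['+x-y'][0]+P['-x-y'][0])/2)
E
```

```text
boss [ 0.5209 -0.0681  0.054 ]
[array([ 0.5377, -0.0097,  0.01  ]), array([ 0.4629, -0.0528,  0.01  ])] 0.08627601640075838 -150.03234508243122
stand origin from foot corners? short-edge mid [ 0.5003 -0.0313]
+x-y [ 0.5912 -0.1283  0.1342] 0.002350311137853516
-x-y [ 0.541  -0.1661  0.1538] 0.0011752172723303437
-x+y [ 0.5042 -0.1092  0.1747] 0.0017296298143350062
+x+y [ 0.5617 -0.0705  0.1587] 0.0005131694586070285
push [ 0.5661 -0.1472  0.144 ]
```

{"fn": "step_arm", "kwargs": {
  "moves": [
    [0.481,-0.234,0,0,0,-98.5],
    [0.481,-0.234,0,0,0,-98.5],
    [0.481,-0.234,0,0,0,-98.5],
    [0.481,-0.234,0,0,0,-98.5],
    [0.481,-0.234,0,0,0,-98.5],
    [0.481,-0.234,0,0,0,-98.5],
    [0.481,-0.234,0,0,0,-98.5],
    [0.481,-0.234,0,0,0,-98.5]
  ],
  "gripper": -1
}}

```text
time: 0.9
tool_pos: [0.4989, -0.288, 0.2422]
orientation: [-2.216, -2.227, 0.0]
contact_force: [1.4, 0.1, -0.4]
width: -0.0006
gripper_force: 0.0
```

```bash
cat >> h.py <<'E'
def mv(pos,yaw=None,Rt=None):
    s=get_state(); R0=R.from_rotvec(s['orientation']); d=R0.inv().apply(np.array(pos)-s['tool_pos'])
    if Rt is None: Rt=R.from_euler('z',yaw,degrees=True)*R.from_euler('x',180,degrees=True)
    w=(R0.inv()*Rt).as_rotvec(degrees=True); x=R0.as_matrix()
    print('move',d.round(4),w.round(2),'toolx yaw',np.degrees(np.arctan2(x[1,0],x[0,0])).round(2),'at',s['tool_pos'].round(4))
E
python3 -c "
from h import *
mv([.590,-.190,.24],119.7)"
```

```text
move [0.0976 0.0916 0.0021] [-2.000e-02 -0.000e+00 -2.943e+01] toolx yaw 90.27 at [ 0.4989 -0.288   0.2422]
```

{"fn": "step_arm", "kwargs": {
  "moves": [
    [0.0976,0.0916,0,0,0,-29.4],
    [0.0976,0.0916,0,0,0,-29.4],
    [0.0976,0.0916,0,0,0,-29.4],
    [0.0976,0.0916,0,0,0,-29.4],
    [0.0976,0.0916,0.05,0,0,-29.4],
    [0.0976,0.0916,0.092,0,0,-29.4],
    [0.0976,0.0916,0.092,0,0,-29.4]
  ]
}}

```text
time: 1.6
tool_pos: [0.5856, -0.1917, 0.1445]
orientation: [-1.581, -2.703, 0.005]
contact_force: [-1.3, -0.4, -0.5]
width: 0.0
gripper_force: 0.0
```

```bash
python3 - <<'E'
from h import *
np.set_printoptions(precision=4,suppress=True)
mv([.590,-.190,.15],119.7); s=get_state(); print(s['tool_pos'],s['contact_force'])
p=camera_params('wrist'); im=grab_frame('wrist'); sc=grab_frame('scene')
A=cv2.resize(im,(560,420)); B=cv2.resize(sc[150:290,180:330],None,fx=3,fy=3)
B=cv2.copyMakeBorder(B,0,0,0,0,0)
h=560; o=np.zeros((420,785,3),np.uint8); o[:,:400]=cv2.resize(im,(400,300))[:0] if 0 else 0
o=np.zeros((420,790,3),np.uint8); o[:300,:400]=cv2.resize(im,(400,300)); b=cv2.resize(sc[160:290,190:320],(390,390)); o[:390,400:]=b
cv2.imwrite('pics/p4.png',o[:,:,::-1])
for X in([.521,-.068,.054],[.566,-.147,.144],s['tool_pos']): print(proj(p,np.array(X)))
E
```

```text
move [-0.0006  0.0046 -0.0055] [-0.45 -0.41 -0.35] toolx yaw 119.35 at [ 0.5856 -0.1917  0.1445]
[ 0.5856 -0.1917  0.1445] [-1.2754 -0.4415 -0.5221]
[287.6934 -29.9829]
[291.3411 180.53  ]
[278.2974 294.9348]
```

View pics/p4.png

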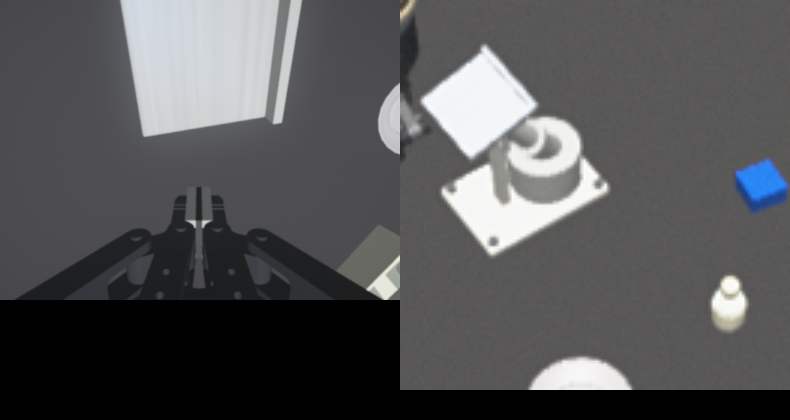

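The wrist view (left half) shows the plate's outer edge from (143,135) to (283,120), its middle matching my prediction within 2 px. The shut fingertips are at (199,187), centred behind it to about 5 mm. The right half shows the scene undisturbed.

{"fn": "step_arm", "kwargs": {
  "moves": [
    [0.01,0.002,-0.002,0,0,0],
    [0.02,0.004,-0.002,0,0,0],
    [0.02,0.004,-0.002,0,0,0],
    [0.02,0.004,-0.002,0,0,0]
  ]
}}

```text
time: 2.1
tool_pos: [0.5838, -0.1723, 0.1535]
orientation: [1.584, 2.711, 0.0]
contact_force: [-0.2, -0.4, 0.6]
width: -0.0003
gripper_force: 0.0
```

```bash
python3 - <<'E'
from h import *
mv([.566,-.147,.147],119.7); print(get_state()['contact_force'],get_state()['q'])
E
```

```text
move [ 0.0308 -0.0032  0.0065] [ 0.06  0.08 -0.3 ] toolx yaw 119.4 at [ 0.5838 -0.1723  0.1535]
[-0.20312449 -0.44257502  0.6322271 ] [ 0.51895005  0.53894952 -0.46771555  1.69078788  0.28343515  0.97774403
  0.46202391]
```

{"fn": "step_arm", "kwargs": {
  "moves": [
    [0.01,-0.003,0.005,0,0,0],
    [0.018,-0.003,0.006,0,0,0],
    [0.023,-0.003,0.005,0,0,0],
    [0.028,-0.003,0.004,0,0,0],
    [0.033,-0.003,0.003,0,0,0],
    [0.038,-0.003,0.001,0,0,0],
    [0.042,-0.003,0,0,0,0],
    [0.042,-0.003,0,0,0,0]
  ]
}}

```text
time: 2.9
tool_pos: [0.5601, -0.1368, 0.1526]
orientation: [1.585, 2.712, 0.0]
contact_force: [-0.0, 0.5, -0.9]
width: -0.0
gripper_force: 0.0
```

```bash
python3 - <<'E'
from h import *
mv([.566,-.147,.147],119.7); print(get_state()['contact_force'])
im=grab_frame('wrist'); sc=grab_frame('scene')
o=np.zeros((420,790,3),np.uint8); o[:300,:400]=cv2.resize(im,(400,300)); o[:390,400:]=cv2.resize(sc[160:290,190:320],(390,390))
cv2.imwrite('pics/p5.png',o[:,:,::-1])
E
```

```text
move [-0.0117  0.0001  0.0056] [ 0.02 -0.   -0.31] toolx yaw 119.39 at [ 0.5601 -0.1368  0.1526]
[-0.02397231  0.48086976 -0.93046599]
```

View pics/p5.png

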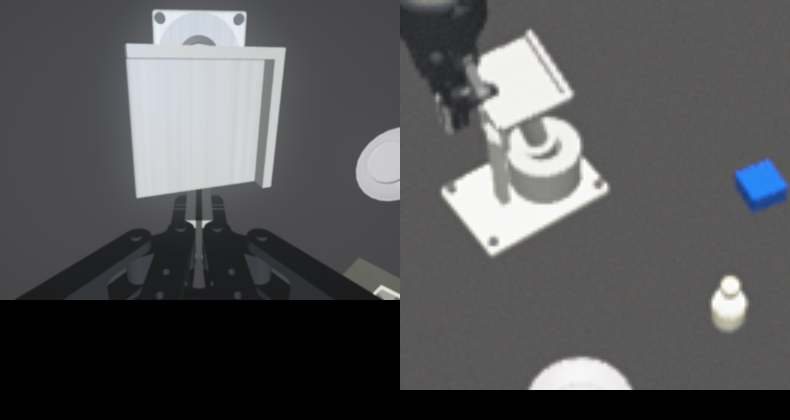

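The wrist picture shows the plate edge (135,195)–(270,185) resting on the fingertips and the plate now rising. The scene shows the column about halfway up, its foot still in the socket.

{"fn": "step_arm", "kwargs": {
  "moves": [
    [0.005,0,-0.002,0,0,0],
    [0.01,0,-0.004,0,0,0],
    [0.015,0,-0.006,0,0,0],
    [0.02,0,-0.008,0,0,0],
    [0.024,0,-0.009,0,0,0],
    [0.028,0,-0.01,0,0,0],
    [0.031,0,-0.01,0,0,0],
    [0.034,0,-0.01,0,0,0]
  ]
}}

```text
time: 3.8
tool_pos: [0.5435, -0.1078, 0.1623]
orientation: [1.586, 2.712, -0.0]
contact_force: [-0.7, 0.1, -0.8]
width: -0.0001
gripper_force: 0.0
```

```bash
python3 - <<'E'
from h import *
mv([.5209,-.0681,.162],119.7); print(get_state()['contact_force'])
im=grab_frame('wrist'); sc=grab_frame('scene')
o=np.zeros((420,790,3),np.uint8); o[:300,:400]=cv2.resize(im,(400,300)); o[:390,400:]=cv2.resize(sc[160:290,190:320],(390,390))
cv2.imwrite('pics/p6.png',o[:,:,::-1])
E
```

```text
move [ 0.0456 -0.0002  0.0003] [-0.    0.   -0.36] toolx yaw 119.34 at [ 0.5435 -0.1078  0.1623]
[-0.72177687  0.08985045 -0.83557877]
```

View pics/p6.png

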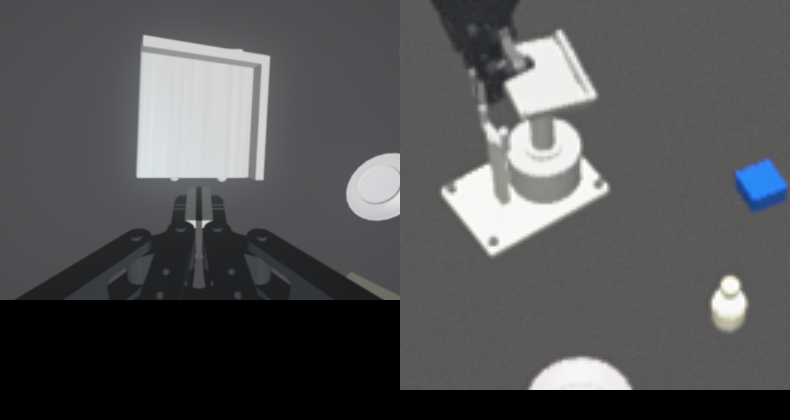

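The wrist picture shows a gap between the plate edge (row 178) and the fingertips (row 187), and the scene shows the foot sunk into the boss, so the column has dropped home by itself. I'll back off and up, then measure the plate for both the seating check and the placing target.

{"fn": "step_arm", "kwargs": {
  "moves": [
    [-0.02,0,0,0,0,0],
    [-0.05,0,0,0,0,0],
    [-0.07,0,-0.02,0,0,0],
    [-0.09,0,-0.06,0,0,0],
    [-0.12,0,-0.1,0,0,0],
    [-0.17,0,-0.1,0,0,0],
    [-0.17,0,-0.1,0,0,0]
  ],
  "gripper": 1
}}

```text
time: 4.6
tool_pos: [0.6281, -0.2641, 0.2623]
orientation: [1.595, 2.702, -0.004]
contact_force: [-0.5, -1.4, -1.9]
width: 0.0852
gripper_force: 0.0
```

```bash
python3 - <<'E'
from h import *
a=grab_frame('top');s=grab_frame('scene');w=grab_frame('wrist')
for n,i in(('top',a),('scene',s),('wrist',w)): cv2.imwrite(f'raw_{n}1.png',i[:,:,::-1])
A=cv2.resize(a[200:285,275:375],(400,340),interpolation=cv2.INTER_CUBIC); B=cv2.resize(s[160:245,190:290],(400,340),interpolation=cv2.INTER_CUBIC)
cv2.imwrite('pics/p7.png',np.hstack([A,B])[:,:,::-1]); mv([.521,-.068,.25],119.7)
E
```

```text
move [ 0.2156 -0.      0.0118] [-0.03 -0.08 -0.38] toolx yaw 119.32 at [ 0.6266 -0.256   0.2615]
```

View pics/p7.png

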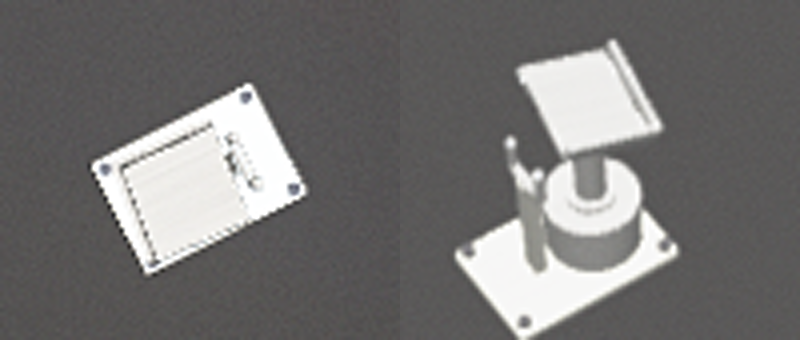

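The top half shows the plate upright over the stand: face corners (122,165) low/inner, (212,125), (250,218), (155,262). The scene half shows the column seated in the boss and clear of the fork. The ledges are on the left and top in the top view.

```bash
cat >> h.py <<'E'
def plateR(yaw):
    return R.from_euler('z',yaw,degrees=True)*R.from_rotvec(np.radians(24)*np.array([-.70711,.70711,0]))
E
python3 - <<'E'
from h import *
np.set_printoptions(precision=4,suppress=True)
t=camera_params('top');s=camera_params('scene')
T=lambda x,y:(x/4+275-.4,y/4+200-.4); S=lambda x,y:(x/4+190-.4,y/4+160-.4)
c={'++':(122,165,.133),'+-':(212,125,.152),'--':(250,218,.171),'-+':(155,262,.152)}
P={k:onz(t,T(v[0],v[1]),v[2]) for k,v in c.items()}
for k in P: print(k,P[k])
C=(P['+-']+P['-+'])/2; C2=(P['++']+P['--'])/2; print('centre',C,C2)
for a,b in(('-+','++'),('--','+-'),('--','-+'),('+-','++')):
    d=P[b]-P[a]; print(a,b,np.linalg.norm(d),np.degrees(np.arctan2(d[1],d[0])))
print('tri --',tri(t,T(250,218),s,S(118,68)),'+-',tri(t,T(212,125),s,S(165,152)))
M=plateR(0).as_matrix(); print(M, 'x edge yaw',np.degrees(np.arctan2(M[1,0],M[0,0])),'y edge yaw',np.degrees(np.arctan2(M[1,1],M[0,1])))
cs,cb=proj(s,np.array([.521,-.068,.054])),proj(t,np.array([.521,-.068,.054])); print('boss scene px',(cs-[190,160]+.4)*4,'top',(cb-[275,200]+.4)*4)
E
```

```text
++ [ 0.5371 -0.0256  0.133 ]
+- [ 0.564  -0.0818  0.152 ]
-- [ 0.5054 -0.1052  0.171 ]
-+ [ 0.4755 -0.0473  0.152 ]
centre [ 0.5198 -0.0646  0.152 ] [ 0.5213 -0.0654  0.152 ]
-+ ++ 0.06802820526162431 19.420922756385345
-- +- 0.0659485820054737 21.732246469578985
-- -+ 0.06788711097438817 117.24183133457967
+- ++ 0.06520584885733995 115.5396329787489
tri -- (array([ 0.5053, -0.1057,  0.1701]), np.float64(0.0007343701500822131)) +- (array([ 0.5641, -0.0815,  0.1514]), np.float64(0.0008257353567555797))
[[ 0.9568 -0.0432  0.2876]
 [-0.0432  0.9568  0.2876]
 [-0.2876 -0.2876  0.9135]] x edge yaw -2.5869050578715354 y edge yaw 92.58690505787153
boss scene px [188.475 196.838] top [177.6481 192.0609]
```

The plate centre is at (0.5205, -0.066), yaw ≈ 23.5°, and its corner heights of 0.170 and 0.151 match the seated height, so the column is home. Next I go to the specimen.

```bash
python3 - <<'E'
from h import *
mv([.535,.20,.23],103)
s=get_state();p=camera_params('wrist');R0=R.from_rotvec(s['orientation'])
for x in(0,.005,.011):
  for k in(0,.005,.01,.015,.02): print(x,k,proj(p,s['tool_pos']+R0.apply([x,0,k])).round(0),end=' ')
E
```

```text
move [0.4424 0.1434 0.032 ] [-0.04 -0.07 16.32] toolx yaw 119.32 at [ 0.6266 -0.256   0.2615]
0 0 [278. 295.] 0 0.005 [278. 288.] 0 0.01 [278. 282.] 0 0.015 [278. 277.] 0 0.02 [278. 271.] 0.005 0 [278. 284.] 0.005 0.005 [278. 278.] 0.005 0.01 [278. 272.] 0.005 0.015 [278. 267.] 0.005 0.02 [278. 261.] 0.011 0 [278. 271.] 0.011 0.005 [278. 265.] 0.011 0.01 [278. 260.] 0.011 0.015 [278. 255.] 0.011 0.02 [278. 250.]
```

{"fn": "step_arm", "kwargs": {
  "moves": [
    [0.4424,0.1434,0.032,0,0,16.3],
    [0.4424,0.1434,0.032,0,0,16.3],
    [0.4424,0.1434,0.032,0,0,16.3],
    [0.4424,0.1434,0.032,0,0,16.3],
    [0.4424,0.1434,0.032,0,0,16.3],
    [0.4424,0.1434,0.032,0,0,16.3],
    [0.4424,0.1434,0.032,0,0,16.3],
    [0.4424,0.1434,0.032,0,0,16.3]
  ],
  "gripper": 1
}}

```text
time: 5.55
tool_pos: [0.5462, 0.1378, 0.2349]
orientation: [1.953, 2.461, -0.0]
contact_force: [0.5, 0.9, 0.4]
width: 0.0856
gripper_force: 0.0
```

```bash
cat > f.py <<'E'
from h import *
mv([.535,.214,.12],103)
p=camera_params('wrist'); im=grab_frame('wrist'); cv2.imwrite('raw_w2.png',im[:,:,::-1])
h=cv2.cvtColor(im,cv2.COLOR_RGB2HSV); print(proj(p,np.array([.535,.214,.022])))
m=((h[:,:,2]>130)&(h[:,:,1]<60)).astype(np.uint8)
for c in cv2.findContours(m,0,2)[0]:
    if cv2.contourArea(c)>200:
        r=cv2.minAreaRect(c); b=cv2.boxPoints(r); w=np.array([onz(p,q,.022)[:2] for q in b]); e=w[1]-w[0]
        print(np.round(r[0]),np.round(r[1]),'centre',w.mean(0).round(4),'sides',np.linalg.norm(e).round(4),np.linalg.norm(w[2]-w[1]).round(4),'ang',np.degrees(np.arctan2(e[1],e[0]))%90)
E
python3 f.py
```

```text
move [0.0768 0.0064 0.1149] [-0.    0.01  0.14] toolx yaw 103.14 at [0.5462 0.1378 0.2349]
[285.34193016  88.47109831]
[392. 368.] [37. 20.] centre [ 0.7295 -0.0611] sides 0.0225 0.0532 ang 41.97219410958962
[219. 348.] [115. 126.] centre [ 0.5283 -0.0824] sides 0.1414 0.1521 ang 33.36536090644334
[405. 257.] [47. 31.] centre [0.6951 0.0798] sides 0.0318 0.0536 ang 63.814919900754774
[544. 174.] [39. 31.] centre [0.796  0.1935] sides 0.0294 0.0398 ang 13.15537281100098
[488. 147.] [53. 73.] centre [0.7335 0.2052] sides 0.0632 0.0519 ang 83.55330048240042
[295. 127.] [168.  86.] centre [0.5532 0.1777] sides 0.074 0.1532 ang 20.346390270357762
[510.   8.] [17. 97.] centre [0.7039 0.3191] sides 0.0808 0.0131 ang 13.180559406383852
```

{"fn": "step_arm", "kwargs": {
  "moves": [
    [0.04,0.006,0.03,0,0,0.1],
    [0.075,0.006,0.06,0,0,0.1],
    [0.077,0.006,0.1,0,0,0.1],
    [0.077,0.006,0.115,0,0,0.1],
    [0.077,0.006,0.115,0,0,0.1]
  ]
}}

```text
time: 6.1
tool_pos: [0.5349, 0.2102, 0.118]
orientation: [-1.955, -2.457, 0.007]
contact_force: [-1.1, -0.4, -0.9]
width: 0.0854
gripper_force: 0.0
```

```bash
sed -i 's/\]>130)/]>150)/; s/\]<60)/]<30)/' f.py; python3 f.py; cp raw_w2.png pics/p8.png
```

```text
move [ 0.0037  0.0009 -0.002 ] [-0.27  0.08 -0.03] toolx yaw 102.97 at [0.5349 0.2102 0.118 ]
[280.51661868 208.88820319]
[535. 296.] [97. 48.] centre [0.7274 0.1894] sides 0.0325 0.0823 ang 13.091213630978274
[283. 215.] [114. 129.] centre [0.5381 0.2074] sides 0.091 0.0711 ang 9.34703062056559
[540.  71.] [88. 39.] centre [0.6626 0.3299] sides 0.0218 0.0495 ang 12.973963896349643
```

View pics/p8.png

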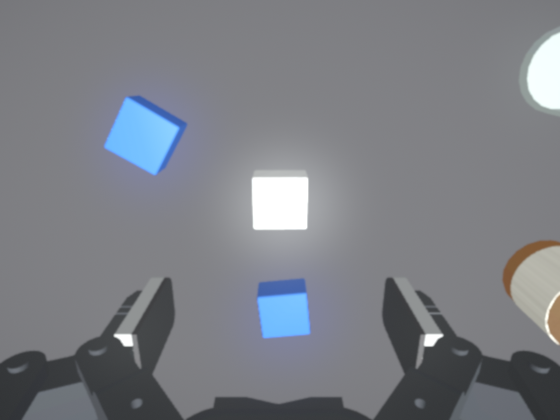

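The wrist view shows the silver specimen's top face square to the jaws at (252–308, 177–229), centre (280,203), with the blue look-alikes clear at (145,135) and (284,308).

```bash
python3 - <<'E'
from h import *
p=camera_params('wrist'); c=onz(p,(280,203),.022); print(c, [onz(p,q,.022)[:2].round(4) for q in((252,177),(308,177),(308,229),(252,229))])
mv([c[0],c[1],.016],103)
E
```

```text
[0.5355481  0.21770019 0.022     ] [array([0.514 , 0.2308]), array([0.5491, 0.2389]), array([0.5581, 0.2039]), array([0.5213, 0.1954])]
move [0.0073 0.0011 0.1038] [-0.09  0.05 -0.09] toolx yaw 102.91 at [0.5363 0.2105 0.1198]
```

{"fn": "step_arm", "kwargs": {
  "moves": [
    [0.005,0.001,0.04,0,0,0],
    [0.005,0.001,0.07,0,0,0],
    [0.005,0.001,0.09,0,0,0],
    [0.005,0.001,0.1,0,0,0],
    [0.005,0.001,0.104,0,0,0],
    [0.005,0.001,0.104,0,0,0]
  ]
}}

```text
time: 6.75
tool_pos: [0.5374, 0.2165, 0.0169]
orientation: [1.957, 2.456, 0.002]
contact_force: [-0.1, 0.7, -0.6]
width: 0.0854
gripper_force: 0.0
```

{"fn": "step_arm", "kwargs": {
  "moves": [
    [0,0,0,0,0,0],
    [0,0,0,0,0,0],
    [0,0,0,0,0,0],
    [0,0,0,0,0,0],
    [0,0,0,0,0,0],
    [0,0,0,0,0,0]
  ],
  "gripper": -1
}}

```text
time: 7.35
tool_pos: [0.5369, 0.2167, 0.0167]
orientation: [1.957, 2.457, 0.001]
contact_force: [-0.8, -0.7, 6.5]
width: 0.0343
gripper_force: 60.6
```

```bash
python3 - <<'E'
from h import *
s=get_state(); print(s['tool_pos'],s['width'],s['gripper_force'],s['contact_force'])
E
```

```text
[0.53687743 0.21671784 0.01670915] 0.03433241150731959 60.64547896385193 [-0.84982681 -0.65461416  6.52792447]
```

{"fn": "step_arm", "kwargs": {
  "moves": [
    [0,0,-0.01,0,0,0],
    [0,0,-0.03,0,0,0],
    [0,0,-0.07,0,0,0],
    [0,0,-0.12,0,0,0],
    [0,0,-0.17,0,0,0],
    [0,0,-0.22,0,0,0],
    [0,0,-0.24,0,0,0]
  ]
}}

```text
time: 8.05
tool_pos: [0.5375, 0.2178, 0.2619]
orientation: [1.954, 2.456, 0.01]
contact_force: [1.1, 0.9, -1.2]
width: 0.0348
gripper_force: 60.0
```

```bash
cat >> h.py <<'E'
def place(x,y,z,dz=.0167,yaw=23.5,c=(.5205,-.067,.152)):
    P=plateR(yaw); m=P.as_matrix(); Rt=R.from_matrix(np.c_[m[:,1],m[:,0],-m[:,2]])
    mv(np.array(c)+P.apply([x,y,z+dz]),Rt=Rt)
E
python3 - <<'E'
from h import *
place(.005,.005,.08); im=grab_frame('wrist'); cv2.imwrite('pics/p9.png',im[:,:,::-1]); print(get_state()['width'],get_state()['q'])
E
```

```text
move [-0.236  -0.0548  0.0237] [ 15.77 -18.54 -10.43] toolx yaw 102.97 at [0.5375 0.2178 0.2619]
0.03437368444982629 [-0.09132775  0.39752322 -0.53600366  1.62858146  0.21840831  1.16615418
 -0.45158622]
```

View pics/p9.png

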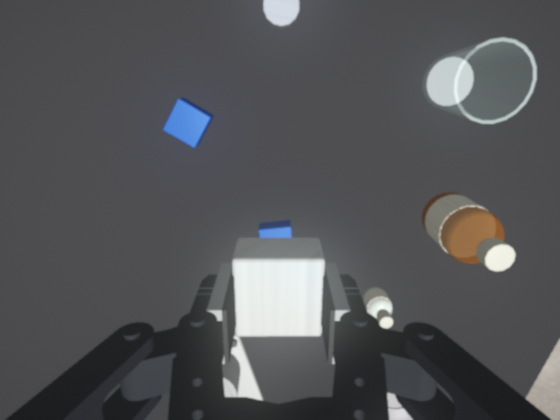

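The wrist view shows the block held square between the pads (top face 235–322, 268–335), with the blue blocks and bystanders undisturbed. Now over to the plate, tilting to match it.

{"fn": "step_arm", "kwargs": {
  "moves": [
    [-0.04,-0.009,0,2.6,-3.1,-1.7],
    [-0.08,-0.018,0.004,5.2,-6.2,-3.4],
    [-0.12,-0.028,0.01,7.9,-9.3,-5.2],
    [-0.16,-0.037,0.014,10.5,-12.4,-6.9],
    [-0.2,-0.046,0.02,13.1,-15.5,-8.6],
    [-0.225,-0.053,0.023,15,-17.5,-10],
    [-0.236,-0.055,0.024,15.77,-18.54,-10.43],
    [-0.236,-0.055,0.024,15.77,-18.54,-10.43]
  ]
}}

```text
time: 8.9
tool_pos: [0.5355, -0.0263, 0.2316]
orientation: [1.643, 2.504, -0.634]
contact_force: [-0.6, -0.4, 0.3]
width: 0.0344
gripper_force: 59.9
```

{"fn": "step_arm", "kwargs": {
  "moves": [
    [0,0,0,0,0,0],
    [0,0,0,0,0,0],
    [0,0,0,0,0,0]
  ]
}}

```text
time: 9.2
tool_pos: [0.5358, -0.0247, 0.2322]
orientation: [1.64, 2.505, -0.631]
contact_force: [0.1, 0.4, -0.1]
width: 0.0345
gripper_force: 59.9
```

```bash
python3 - <<'E'
from h import *
place(.005,.005,.003); s=get_state(); print(s['contact_force'],s['q'])
im=grab_frame('wrist'); sc=grab_frame('scene'); p=camera_params('wrist')
o=np.zeros((420,790,3),np.uint8); o[:300,:400]=cv2.resize(im,(400,300)); o[:390,400:]=cv2.resize(sc[130:260,190:320],(390,390),interpolation=cv2.INTER_CUBIC)
cv2.imwrite('pics/p10.png',o[:,:,::-1])
P=plateR(23.5)
for q in((33,33,8),(33,-33,0),(-33,33,8),(38,38,8)): print(q,(proj(p,np.array([.5205,-.067,.152])+P.apply(np.array(q)/1e3))/1.4).round())
E
```

```text
move [-0.0018  0.0003  0.0719] [-0.32  0.01  0.13] toolx yaw 116.22 at [ 0.5358 -0.0247  0.2322]
[ 0.06885774  0.38631322 -0.08499775] [ 0.01974959  0.47023547 -0.42020689  1.66065722  0.49289851  1.38967897
 -0.15115073]
(33, 33, 8) [233. 129.]
(33, -33, 0) [229. 194.]
(-33, 33, 8) [155. 129.]
(38, 38, 8) [239. 123.]
```

View pics/p10.png

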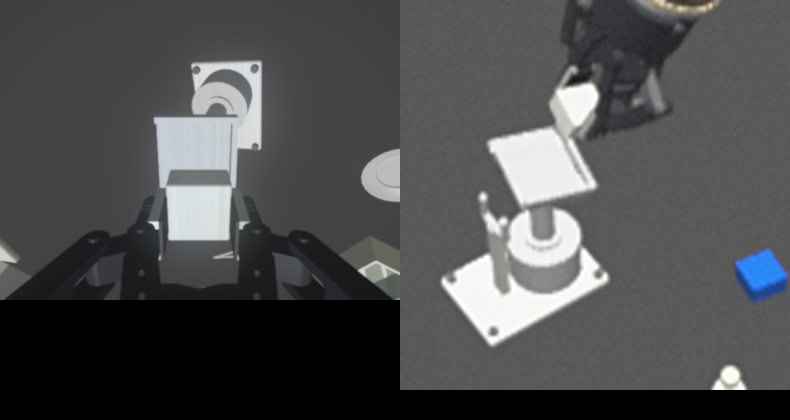

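The left half shows the block squarely above the plate, with the ledge corner at (238,117), about 6 px from prediction (roughly 4 mm, inside the margin). The right half shows the column upright and the block over the plate. I'm descending along the plate normal.

{"fn": "step_arm", "kwargs": {
  "moves": [
    [-0.001,0,0.02,-0.3,0,0.1],
    [-0.002,0,0.04,-0.3,0,0.1],
    [-0.002,0,0.055,-0.3,0,0.1],
    [-0.002,0,0.063,-0.3,0,0.1],
    [-0.002,0,0.067,-0.3,0,0.1],
    [-0.002,0,0.069,-0.3,0,0.1],
    [-0.002,0,0.069,-0.3,0,0.1],
    [-0.002,0,0.069,-0.3,0,0.1]
  ]
}}

```text
time: 10.1
tool_pos: [0.5262, -0.0534, 0.17]
orientation: [1.641, 2.502, -0.624]
contact_force: [-0.3, 0.6, -1.1]
width: 0.0347
gripper_force: 60.0
```

```bash
python3 - <<'E'
from h import *
place(.005,.005,0); print(get_state()['contact_force'])
E
```

```text
move [0.0009 0.0004 0.0057] [-0.05  0.03 -0.01] toolx yaw 116.08 at [ 0.5262 -0.0534  0.17  ]
[-0.28757756  0.60674745 -1.08662549]
```

{"fn": "step_arm", "kwargs": {
  "moves": [
    [0,0,0.001,0,0,0],
    [0,0,0.002,0,0,0],
    [0,0,0.003,0,0,0],
    [0,0,0.004,0,0,0],
    [0,0,0.004,0,0,0]
  ]
}}

```text
time: 10.6
tool_pos: [0.5251, -0.0554, 0.1657]
orientation: [1.642, 2.502, -0.626]
contact_force: [-0.6, -0.4, -0.7]
width: 0.0344
gripper_force: 60.0
```

{"fn": "step_arm", "kwargs": {
  "moves": [
    [0,0,0.0005,0,0,0],
    [0,0,0.001,0,0,0],
    [0,0,0.001,0,0,0],
    [0,0,0.001,0,0,0]
  ]
}}

```text
time: 11.0
tool_pos: [0.5251, -0.0557, 0.165]
orientation: [1.641, 2.502, -0.626]
contact_force: [-0.1, -0.5, -1.2]
width: 0.0348
gripper_force: 60.0
```

{"fn": "step_arm", "kwargs": {
  "moves": [
    [0,0,0.0005,0,0,0],
    [0,0,0.001,0,0,0],
    [0,0,0.001,0,0,0],
    [0,0,0.001,0,0,0]
  ]
}}

```text
time: 11.4
tool_pos: [0.5252, -0.056, 0.1643]
orientation: [1.641, 2.502, -0.625]
contact_force: [1.0, 0.4, 2.2]
width: 0.035
gripper_force: 60.4
```

{"fn": "step_arm", "kwargs": {
  "moves": [
    [0,0,0.0005,0,0,0],
    [0,0,0.001,0,0,0],
    [0,0,0.001,0,0,0],
    [0,0,0.001,0,0,0]
  ]
}}

```text
time: 11.8
tool_pos: [0.5255, -0.0562, 0.164]
orientation: [1.641, 2.501, -0.624]
contact_force: [1.2, 1.5, 9.4]
width: 0.0346
gripper_force: 61.1
```

{"fn": "step_arm", "kwargs": {
  "moves": [
    [0,0,-0.0008,0,0,0],
    [0,0,-0.0008,0,0,0]
  ]
}}

```text
time: 12.0
tool_pos: [0.5251, -0.0561, 0.1641]
orientation: [1.641, 2.502, -0.625]
contact_force: [0.8, 1.0, 4.6]
width: 0.0344
gripper_force: 60.6
```

{"fn": "step_arm", "kwargs": {
  "moves": [
    [0,0,0,0,0,0],
    [0,0,0,0,0,0],
    [0,0,0,0,0,0],
    [0,0,0,0,0,0],
    [0,0,0,0,0,0],
    [0,0,0,0,0,0],
    [0,0,0,0,0,0],
    [0,0,0,0,0,0]
  ],
  "gripper": 1
}}

```text
time: 12.8
tool_pos: [0.5249, -0.0562, 0.1639]
orientation: [1.642, 2.502, -0.626]
contact_force: [0.4, -0.4, 0.3]
width: 0.0853
gripper_force: 0.0
```

```bash
python3 - <<'E'
from h import *
s=get_state(); print(s['tool_pos'],s['width'],s['contact_force'])
w=grab_frame('wrist'); cv2.imwrite('raw_w3.png',w[:,:,::-1]); p=camera_params('wrist'); P=plateR(23.5)
for q in((33,33,8),(33,33,22),(-3,-3,22),(33,-3,22),(-3,33,22)): print(q,proj(p,np.array([.5205,-.067,.152])+P.apply(np.array(q)/1e3)).round())
h=cv2.cvtColor(w,cv2.COLOR_RGB2GRAY); print(h[60:330:10,230:380:10])
E
```

```text
[ 0.52489424 -0.05621198  0.16386693] 0.08525825179029171 [ 0.37554749 -0.40530521  0.29791116]
(33, 33, 8) [349. 223.]
(33, 33, 22) [356. 236.]
(-3, -3, 22) [261. 318.]
(33, -3, 22) [350. 318.]
(-3, 33, 22) [259. 236.]
[[ 67  67  68  69  71  71  72  73  73  73  73  74  74  73  72]
 [ 68  69  69  71  72  73  74  75  75  76  77  77  77  76  75]
 [ 68  69  71  72  74  76  77  78  78  79  81  84  87  89  95]
 [ 68  70  71  73 207 211 214 214 216 216 216 218 216 218 216]
 [ 69  71  73  75 109 150 217 216 131  96  97 115 216 218 212]
 [ 70  71  74  76 215 214 215  95  97  98  97  97  98 183 217]
 [ 70  72  74  78 197 213  94  98 120 102 100 100 100 101 216]
 [ 70  72  75  78 153 133 192 190 193 195 194 188 101 102 110]
 [ 71  73  76  78  94 192 191 190 191 194 194 196 198 105 106]
 [ 72  74  75  78 192 190 190 153 186 121 192 194 197 197 109]
 [ 73  74  76  79 191 188 191 195 122 185 191 193 196 201 167]
 [ 74  76  77  79 191 190 193  96  99 100 190 172 196 200 215]
 [ 77  77  80  81 162 192 181  98  99 103 185 193 195 199 216]
 [ 79  81  83  84  85 182  96  97  99 101 173 171 171 198 216]
 [103 107 111 111 120 121 130 132 133 145 144 156 154 154 216]
 [200 201 201 201 201 201 200 201 200 201 199 197 195 195 216]
 [198 200 200 196 109 110 110 110 110 110 111 111 107 195 215]
 [199 200 200 186 221 218 217 217 217 218 219 213 217 195 137]
 [198 200 199 190 223 219 219 219 218 219 219 212 218 190  87]
 [199 199 200 195 222 220 219 219 219 220 219 212 218 179  87]
 [199 199 199 195 223 220 219 219 219 219 220 212 218 160  86]
 [199 199 199 195 223 220 220 219 219 219 220 212 217 125  85]
 [199 198 198 197 222 219 219 219 220 219 220 211 215 101  84]
 [200 198 197 196 222 219 219 219 219 218 220 210 210  88  82]
 [200 196 196 195 221 219 219 218 219 218 219 210 205  85  80]
 [199 195 195 195 197 194 195 196 191 197 196 179 193  83  79]
 [198 195 193 195 196 192 194 196 190 195 194 163 191  81  77]]
```

The force is gone and the grey levels put the block against both ledges. Retreating along the plate normal.

{"fn": "step_arm", "kwargs": {
  "moves": [
    [0,0,-0.005,0,0,0],
    [0,0,-0.02,0,0,0],
    [0,0,-0.05,0,0,0],
    [0,0,-0.09,0,0,0],
    [0,0,-0.13,0,0,0],
    [0,0,-0.16,0,0,0],
    [0,0,-0.16,0,0,0],
    [0,0,-0.16,0,0,0]
  ]
}}

```text
time: 13.65
tool_pos: [0.5491, 0.0049, 0.3103]
orientation: [1.641, 2.502, -0.624]
contact_force: [0.9, -0.0, -0.1]
width: 0.0854
gripper_force: 0.0
```

```bash
python3 - <<'E'
from h import *
np.set_printoptions(linewidth=250)
p=camera_params('wrist'); w=grab_frame('wrist'); P=plateR(23.5); C=np.array([.5205,-.067,.152])
for q in((33,33,8),(38,38,8),(-33,38,8),(33,-33,0),(-33,-33,0),(33,33,22),(-3,-3,22),(33,-3,22),(-3,33,22)): print(q,proj(p,C+P.apply(np.array(q)/1e3)).round())
g=cv2.cvtColor(w,cv2.COLOR_RGB2GRAY)
u0,v0=proj(p,C+P.apply([0,0,0])).astype(int); print(u0,v0); print(g[v0-64:v0+64:4,u0-64:u0+68:4])
E
```

```text
(33, 33, 8) [313. 151.]
(38, 38, 8) [319. 145.]
(-33, 38, 8) [232. 145.]
(33, -33, 0) [310. 222.]
(-33, -33, 0) [236. 222.]
(33, 33, 22) [314. 154.]
(-3, -3, 22) [269. 198.]
(33, -3, 22) [313. 198.]
(-3, 33, 22) [268. 154.]
272 186
[[ 80  80  81 ... 175 123 125]
 [ 80  81  82 ... 213 125 135]
 [ 80  82  83 ... 218 135 189]
 ...
 [ 80  80  81 ...  85  84  83]
 [ 80  80  81 ...  84  82  83]
 [ 80  80  80 ...  83  82  82]]
```

```bash
python3 - <<'E'
from h import *
p=camera_params('wrist'); w=grab_frame('wrist'); cv2.imwrite('raw_w4.png',w[:,:,::-1])
g=cv2.cvtColor(w,cv2.COLOR_RGB2GRAY)
print('row176 cols 224..330',list(g[176,224:330]));print('row160',list(g[160,224:330]))
print('col292 rows 130..230',list(g[130:230,292]));print('col250',list(g[130:230,250]))
s=grab_frame('scene'); P=plateR(23.5); C=np.array([.5205,-.067,.152]); c=camera_params('scene')
for q in((-33,-33,0),(38,38,8),(33,33,22),(-3,-3,22),(33,-3,22),(-3,33,22)): print(q,proj(c,C+P.apply(np.array(q)/1e3)).round(1))
E
```

```text
row176 cols 224..330 [np.uint8(90), np.uint8(90), np.uint8(91), np.uint8(91), np.uint8(92), np.uint8(92), np.uint8(93), np.uint8(93), np.uint8(93), np.uint8(94), np.uint8(95), np.uint8(105), np.uint8(141), np.uint8(186), np.uint8(209), np.uint8(216), np.uint8(217), np.uint8(217), np.uint8(217), np.uint8(219), np.uint8(220), np.uint8(219), np.uint8(218), np.uint8(218), np.uint8(218), np.uint8(218), np.uint8(217), np.uint8(217), np.uint8(217), np.uint8(218), np.uint8(217), np.uint8(216), np.uint8(216), np.uint8(216), np.uint8(217), np.uint8(217), np.uint8(217), np.uint8(216), np.uint8(216), np.uint8(216), np.uint8(218), np.uint8(217), np.uint8(218), np.uint8(218), np.uint8(217), np.uint8(214), np.uint8(208), np.uint8(210), np.uint8(226), np.uint8(236), np.uint8(238), np.uint8(239), np.uint8(241), np.uint8(241), np.uint8(239), np.uint8(237), np.uint8(236), np.uint8(236), np.uint8(237), np.uint8(237), np.uint8(237), np.uint8(236), np.uint8(236), np.uint8(237), np.uint8(237), np.uint8(237), np.uint8(237), np.uint8(236), np.uint8(235), np.uint8(236), np.uint8(238), np.uint8(238), np.uint8(
[... 4552 characters left out ...]
t8(217), np.uint8(217), np.uint8(217), np.uint8(217), np.uint8(217), np.uint8(217), np.uint8(217), np.uint8(217), np.uint8(217), np.uint8(217), np.uint8(217), np.uint8(217), np.uint8(217), np.uint8(216), np.uint8(216), np.uint8(216), np.uint8(216), np.uint8(216), np.uint8(216), np.uint8(216), np.uint8(215), np.uint8(216), np.uint8(215), np.uint8(214), np.uint8(204), np.uint8(173), np.uint8(121), np.uint8(95), np.uint8(92), np.uint8(92), np.uint8(91), np.uint8(92), np.uint8(90), np.uint8(90), np.uint8(90), np.uint8(90), np.uint8(90)]
(-33, -33, 0) [218.8 176.3]
(38, 38, 8) [254.7 191.9]
(33, 33, 22) [254.2 187.8]
(-3, -3, 22) [236.5 178.9]
(33, -3, 22) [242.6 190.5]
(-3, 33, 22) [248.2 176.4]
```

The block's top face spans columns 272–314 and rows 149–192. The ledge tops sit directly beside it, at columns 315–320 and rows 139–145. The plate edges show the same offset as before placing, so the block is in the corner and the column hasn't moved. Handing in.

```bash
python3 -c "
from cell import *
print(hand_in())"
```

```text
the job is handed in; nothing more can be done
None
```

I tipped the column upright until its foot dropped home and laid the specimen block in the corner of the two ledges. The job was handed in at about 14 s; the hand-in returned no verdict, but my measurements put the column seated and the block against both ledges.

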